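# Lay out the grinding place

### The job

Lay out the grinding place around the square white porcelain dish: stand the jade grinding stone upright in the middle of the dish (set it down, do not drop it in), and stand the red tin on the table behind the dish (on the side away from the robot), centred on that side with a gap of about 3 cm, with the brass weight standing in the middle of its lid. Stand the blue jar on the table beside the dish, on whichever side (left or right) the brass incense holder is, centred on that side of the dish with the same gap of about 3 cm. Leave the amber jar where it is, and let go of everything.

Things in the scene. Friction and masses are not known exactly. Their poses are not given: they have to be found in the camera images.
- dish: Square white porcelain mixing dish, open on top, fixed to the table. 110 x 110 mm outside, 28 mm high, walls 5 mm thick, flat inner floor 100 x 100 mm lying 6 mm above the table. Origin: centre of its underside, on the table. z up; x points straight back out of its far side (away from the robot), y out of its left side as the robot sees it, both square to the sides; the dish is turned at most 0.3 rad from facing the robot's own axes.
- incense_holder: Brass incense holder, a round bowl on three short feet with three thin red stubs in pale ash; 70 mm across, 52 mm high (stubs to 74 mm), fixed to the table, to the left or to the right of the dish, 24 cm or more away. Origin: centre of its underside. A landmark only.
- grinding_stone: Green jade grinding stone, round, standing upright: foot 44 mm across and 18 mm high, narrowing to a plain round shaft 32 mm across from 28 mm up to its flat top at 66 mm. About 0.2 kg. Origin: centre of its foot's underside, z up along the shaft.
- tin: Round red tin with a flat copper lid (closed, one solid piece): 60 mm across, 45 mm high, straight-sided, flat lid top. About 0.2 kg. Origin: centre of its underside, z up. When it stands right behind the dish with a 30 mm gap its centre is 115 mm from the dish's centre.
- weight: Small brass weight: straight round body 34 mm across and 34 mm high, with a small knob above it (18 mm across) up to 46 mm. About 0.25 kg. Origin: centre of its underside, z up.
- blue_jar: Blue jar with its lid fixed on: straight round body 48 mm across up to 46 mm, lid 38 mm across above it up to 60 mm. About 0.16 kg. Origin: centre of its underside, z up. When it stands right beside the dish with a 30 mm gap its centre is 109 mm from the dish's centre.
- amber_jar: Amber-orange jar of the same shape as the blue one (48 mm across, 60 mm high), loose, standing behind the work; a bystander to be left alone. Origin: centre of its underside.
Not all that is in view belongs to the job. What is shaped like the weight but black is not meant. There is more than one size of the blue_jar; the job needs the middle-sized.

How it is judged:
By the outcome, as a careful person would: the job done as asked, in the order asked, and still so for the second after the job is handed in, with the robot touching nothing.
It also fails if it takes over 120 s, if anything falls off the work surface, if the arm or the gripper's body presses on something with over 40 N, if the wrist force passes 120 N, or if a joint passes its speed limit or range.

### The arm

A 7-joint arm with a two-finger parallel gripper is mounted at the origin on the work surface. World frame = base frame: x ahead of the robot, y to its left, z up, the work surface at z = 0. Lengths are in m, angles in degrees, forces in N, time in s.
With the tool pointing down it reaches from about 0.425 to 1.025 m from the base axis. Payload 9.4 kg.
Tool frame: the origin (TCP) lies midway between the tips of the shut fingers; the grasp point (between the pads) lies bot.tcp_to_grasp behind it (bot.tcp_to_grasp is the distance from the TCP to the grasp point, in m); z points along the fingers, y is the line along which they close (so a half turn about z gives the same grasp; the last joint's range is limited). The gripper opens to 85 mm and grips with 20 to 120 N. Pads are 22 mm wide; open, the fingers measure 114 mm over their backs; the gripper's body (76 mm by 85 mm) begins 54 mm behind the grasp point. The pads swing forward as they close: fully open they stand 13 mm farther back than shut.
Start: joints at [-79.395, 34.337, -0.143, 91.639, 0.103, 54.024, -4.572], TCP at [0.188, 0.7, 0.231] pointing down, gripper open.
Joint ranges: [-147.43, 147.43], [-19.82, 112.94], [-74.19, 73.91], [6.32, 146.72], [-59.91, 239.91], [6.04, 106.73], [-150.56, 150.56]. Speed limits (degrees/s): [127.2, 127.2, 172.46, 172.46, 180, 180, 180].

### API

Orientations are given as a 3x3 rotation matrix whose columns are the frame's x, y, z axes.
In Python, from plant import readout, vision, bot gives the robot as it stands. The module is installed in compiled form; this text tells all that it offers.
- The arm moves only by the shell command python3 -m pendant 'ROWS'. ROWS is JSON, a list of rows, each a list of 5 numbers: the shift along the tool's x, y, z in mm, then the turn about the tool's z in rad, then the opening, from 0 (shut) to 1 (fully open). A call has 1 to 8 rows; each row shifts and turns the commanded pose from where the row before left it, along the tool's axes as they then stand; what a row does not reach is not made up. A row lasts 1/8 s, in which the tool goes at most 62.5 mm and 10.7 degrees, less where a joint would pass 70% of its speed; a pose out of reach is approached as far as the arm can. A call with a gripper value outside its range is refused whole. The fingers move at their own pace and stop on an object; the grip force is fixed at half the most. Time passes only in rows, so rows that do not move let the fingers close. It gives the time, the measured TCP pose, the force, the opening and the grip force at its end, in the units of the state.
- readout.get_state(): the state, without advancing time (a new reading comes with each control period).
- vision.get_image(name): name is "side" or "top"; returns the picture (420x560x3 uint8, red, green, blue); there is no depth.
- vision.camera_info(name): a dict with "camera_matrix" (3x3 intrinsics, pixels), "world_to_cam" (4x4, takes a point from world to camera coordinates). Camera axes: x right, y down, z forward; pixel columns grow to the right and rows downward; lengths in m; the calibration is good to about 2 mm. A picture is of the moment at which its call begins. camera_info takes no time and is no camera call.
- bot.finish_job(): hands the job in; it is judged then, once.
The state is a dict: "time": time; "qpos": joint angles; "dq": joint speeds; "tau": joint torques, N m; "position": TCP position; "eef_rot": TCP orientation; "wrist_force": force on the tool from outside, world axes, zero at the start; "wrist_torque": the same for the moment, N m; "opening": finger opening in m; "grip_force": force on a finger pad.
Only numpy, scipy, OpenCV 4.12 (cv2) and the standard library are available. Lean on these libraries where they do the work, as an engineer would, in place of code of your own. Each camera call takes 0.05 s, during which the arm holds its last target. There are 200 camera calls.

## Working session

There is one attempt and no reset: what is moved stays moved. The work goes in short steps, Python scripts to look and compute and a shell command to move; the robot and the scene stay as the last step left them, time stands still between calls to the robot, and variables do not carry over. Pictures are saved under pics/ and viewed, at most 14 in all, crops included, and the job is handed in when it is done.

```bash
mkdir -p pics; python3 - <<'E'
from plant import readout, vision, bot
import cv2,numpy as np
for n in("side","top"):
    cv2.imwrite(f"pics/{n}0.png",vision.get_image(n)[:,:,::-1])
    i=vision.camera_info(n);print(n,np.round(i["camera_matrix"],1).tolist(),np.round(i["world_to_cam"],3).tolist())
s=readout.get_state();print(s["time"],s["position"],np.round(s["eef_rot"],3).tolist(),s["opening"],s["wrist_force"],bot.tcp_to_grasp)
E
```

```text
side [[537.7, 0.0, 285.6], [0.0, 537.7, 210.0], [0.0, 0.0, 1.0]] [[0.693, -0.721, 0.015, -0.403], [-0.38, -0.383, -0.842, 0.248], [0.612, 0.578, -0.54, 1.14], [0.0, 0.0, 0.0, 1.0]]
top [[414.1, 0.0, 286.4], [0.0, 414.1, 207.9], [0.0, 0.0, 1.0]] [[-0.018, -1.0, -0.007, -0.005], [-0.995, 0.018, -0.097, 0.548], [0.097, 0.006, -0.995, 1.166], [0.0, 0.0, 0.0, 1.0]]
0.1 [0.18754918 0.69991225 0.23050535] [[-0.966, 0.259, -0.0], [0.259, 0.966, -0.001], [-0.0, -0.001, -1.0]] 0.0855449077893499 [-0.03613659 -0.36402422  0.34897003] 0.0187
```

View pics/side0.png

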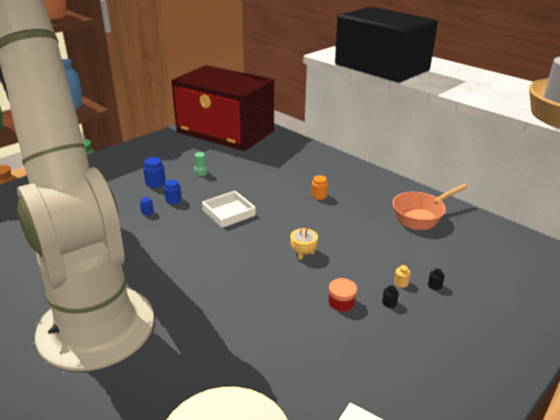

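View pics/top0.png

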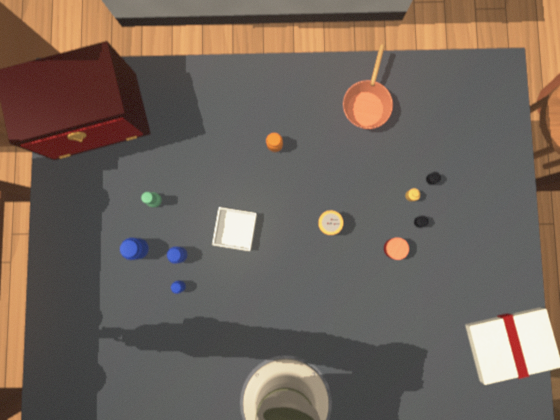

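Side: blue jars at (154,172) large, (173,191) middle and (147,206) small. Stone (200,163), dish (229,208), amber jar (320,187), holder (304,242), tin (343,295), brass weight (403,277), black look-alikes (391,296) and (436,279).
Top: blue jars (133,249) large, (176,255) middle, (178,287) small. Dish (236,229), holder (331,223) to the right of the dish, tin (397,248), brass weight (414,195), black ones (421,222) and (434,178), stone (150,199). The middle jar and the yellow weight fit the description. I'll confirm them in enlarged crops.

```bash
python3 - <<'E'
import cv2,numpy as np
t=cv2.imread("pics/top0.png");s=cv2.imread("pics/side0.png")
r=lambda im,x,y,w,h,k:cv2.resize(im[y:y+h,x:x+w],None,fx=k,fy=k,interpolation=cv2.INTER_CUBIC)
# A: left group; top x115..265 y180..300 (5x=750x600)
cv2.imwrite("pics/A.png",r(t,110,180,155,120,5))
cv2.imwrite("pics/B.png",r(s,130,140,150,100,5))
a=r(t,375,160,75,110,5);b=r(s,320,250,85,110,5) if 0 else r(s,320,255,140,70,5)
cv2.imwrite("pics/C.png",a);cv2.imwrite("pics/D.png",b)
c=np.zeros((600,800,3),np.uint8);c[:550,:375]=a
b3=r(s,320,255,140,70,3);c[:210,377:797]=b3;cv2.imwrite("pics/CD.png",c)
E
```

```text
(no output)
```

View pics/A.png

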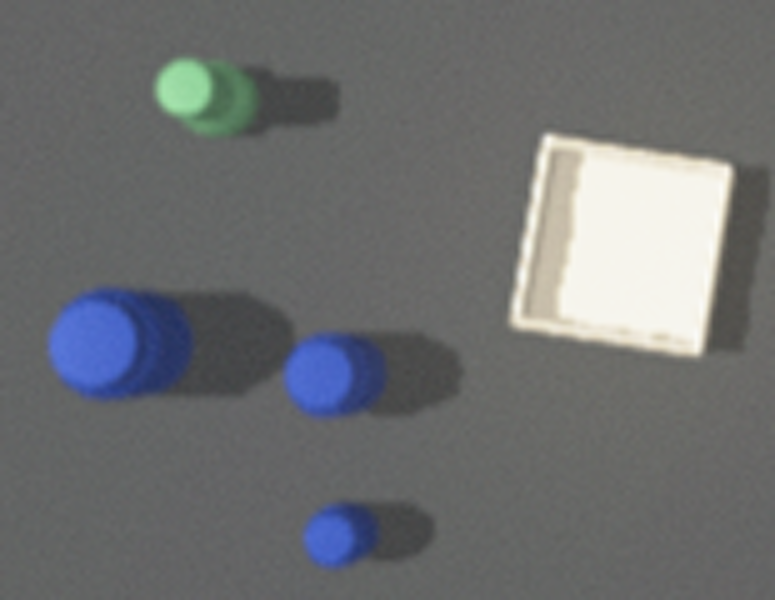

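View pics/B.png

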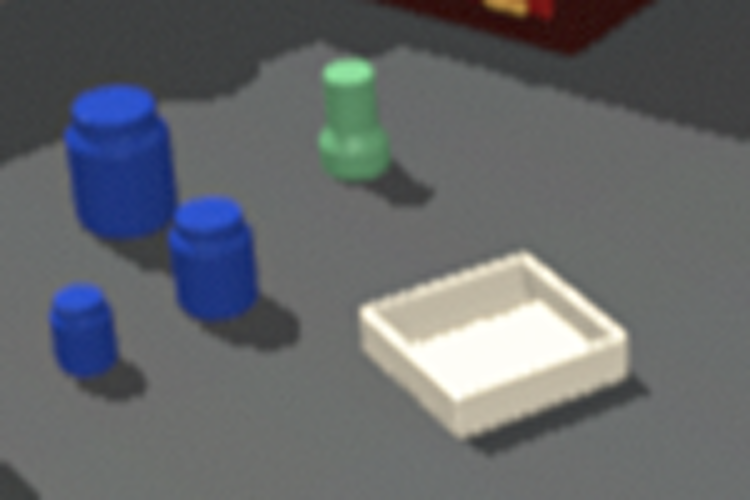

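View pics/CD.png

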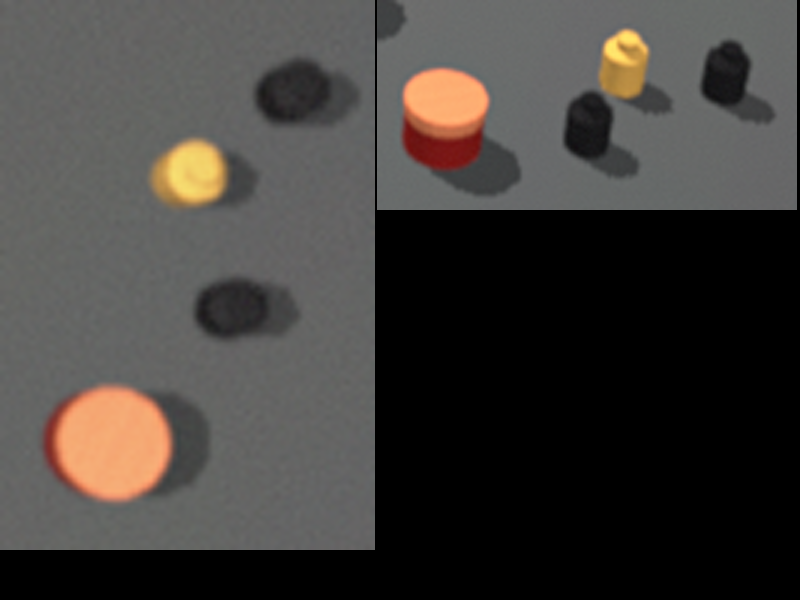

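The crops confirm it. The middle jar is at top crop (320,375) and side crop (209,213), clearly between the other two in size. The brass weight is at top crop (203,169), with the two black ones beside it. Next I triangulate.

```bash
cat >h.py <<'E'
import numpy as np
from plant import readout, vision, bot
def P(n):
    i=vision.camera_info(n);return np.array(i["camera_matrix"])@np.array(i["world_to_cam"])[:3]
def tri(t,s):
    A=[];
    for n,p in(("top",t),("side",s)):
        M=P(n);A+=[p[0]*M[2]-M[0],p[1]*M[2]-M[1]]
    A=np.array(A);X=np.linalg.lstsq(A[:,:3],-A[:,3],rcond=None)[0]
    e=[]
    for n,p in(("top",t),("side",s)):
        q=P(n)@np.r_[X,1];e.append(np.hypot(*(q[:2]/q[2]-p)))
    return X,e
def onz(n,p,z):
    M=P(n);A=np.array([p[0]*M[2]-M[0],p[1]*M[2]-M[1]])
    return np.r_[np.linalg.solve(A[:,:2],-A[:,3]-A[:,2]*z),z]
def cr(p,x,y,k):return np.array([x+(p[0]+.5)/k-.5,y+(p[1]+.5)/k-.5])
E
python3 - <<'E'
from h import *
a=lambda u,v:cr((u,v),110,180,5);b=lambda u,v:cr((u,v),130,140,5)
c=lambda u,v:cr((u,v),375,160,5);d=lambda u,v:cr((u-377,v),320,255,3)
pts=dict(stone=(a(184,87),b(349,72),.066),jar=(a(320,375),b(209,213),.06),jarL=(a(93,345),b(115,105),.08),jarS=(a(332,537),b(80,297),.04),fl=(a(545,133),b(525,252),.028),fr=(a(733,162),b(628,338),.028),nr=(a(703,356),b(458,402),.028),nl=(a(512,326),b(360,310),.028),
tin=(c(113,442),d(446,98),.045),wt=(c(204,169),d(628,37),.046),amber=((274,141),(320,180),.06),holder=((331,223),(304,237),.052))
for k,(t,s,z) in pts.items():
    X,e=tri(t,s);print(k,np.round(X,4),np.round(e,1),"onz",onz("top",t,z)[:2].round(4),onz("side",s,z)[:2].round(4))
q=np.array([tri(*pts[k][:2])[0][:2] for k in("fl","fr","nr","nl")]);q2=np.array([onz("top",pts[k][0],.028)[:2] for k in("fl","fr","nr","nl")])
for q in(q,q2):
    x=q[0]+q[1]-q[2]-q[3];y=q[0]+q[3]-q[1]-q[2]
    print("dish",q.mean(0),np.linalg.norm(x)/2,np.linalg.norm(y)/2,np.arctan2(x[1],x[0]),np.arctan2(-y[0],y[1]))
E
```

```text
stone [0.5817 0.3752 0.0683] [0.2 0.1] onz [0.5816 0.3763] [0.5847 0.3787]
jar [0.4202 0.2994 0.0628] [0.1 0. ] onz [0.4199 0.3003] [0.423  0.3035]
jarL [0.4396 0.418  0.0811] [0.4 0.2] onz [0.4386 0.4192] [0.4411 0.4193]
jarS [0.3298 0.2967 0.0466] [0.1 0. ] onz [0.3294 0.2984] [0.3353 0.3065]
fl [0.5549 0.1808 0.0309] [0.4 0.2] onz [0.556  0.1806] [0.5576 0.185 ]
fr [0.5361 0.0733 0.0283] [0.5 0.3] onz [0.5372 0.0724] [0.5358 0.0743]
nr [0.4264 0.0906 0.0289] [0. 0.] onz [0.4265 0.0906] [0.4272 0.0918]
nl [0.4459 0.1987 0.0307] [0.2 0.1] onz [0.4455 0.1996] [0.4488 0.202 ]
tin [ 0.4268 -0.3229  0.0456] [0.1 0.1] onz [ 0.4271 -0.3233] [ 0.4272 -0.3224]
wt [ 0.5796 -0.3802  0.0488] [0.1 0.1] onz [ 0.5802 -0.3813] [ 0.5825 -0.3784]
amber [0.7385 0.0153 0.0579] [0.9 0.5] onz [0.7361 0.017 ] [0.7369 0.0121]
holder [ 0.5005 -0.1395  0.0522] [0.2 0.1] onz [ 0.5002 -0.1392] [ 0.501  -0.1395]
dish [0.49082065 0.13586112] 0.11068207769362697 0.10945312428831311 -0.1600169187593498 -0.17593712872276882
dish [0.49129153 0.13579693] 0.11213546759050376 0.11022575066593969 -0.16740370192760767 -0.17211877314649618
```

```bash
cat >d.py <<'E'
import sys
from h import *
s=readout.get_state();R=np.array(s["eef_rot"]);p=np.array(s["position"])
print("t",round(s["time"],2),"p",p.round(4),"y",R[:,1].round(3),"z",R[:,2].round(3),"open",round(s["opening"],4),"grip",s["grip_force"],"F",np.round(s["wrist_force"],1),"q1",round(s["qpos"][0]),"q7",round(s["qpos"][6]))
v=[float(a) for a in sys.argv[1:]]
for i in range(0,len(v),3): print(v[i:i+3],(R.T@(np.array(v[i:i+3])-p)*1000).round(1))
E
python3 -m pendant '[[-50,-22,0,0,1],[-50,-22,0,0,1],[-50,-22,0,0,1],[-50,-22,0,0,1],[-50,-22,0,0,1],[-50,-22,0,0,1],[-50,-22,0,0,1],[-50,-22,0,0,1]]'; python3 d.py .582 .376 .14 .582 .376 .030
```

```text
time: 1.1
position: [0.5296, 0.4254, 0.231]
eef_rot: [[-0.966, 0.259, -0.0], [0.259, 0.966, -0.0], [0.0, -0.0, -1.0]]
wrist_force: [1.0, 0.8, -0.2]
opening: 0.0855
grip_force: 0.0
t 1.1 p [0.5296 0.4254 0.231 ] y [ 0.259  0.966 -0.   ] z [-0. -0. -1.] open 0.0855 grip 0.0 F [ 1.   0.8 -0.2] q1 -43 q7 31
[0.582, 0.376, 0.14] [-63.5 -34.2  91. ]
[0.582, 0.376, 0.03] [-63.5 -34.1 201. ]
```

```bash
python3 -m pendant '[[-32,-17,0,0,1],[-32,-17,0,0,1],[0,0,50,0,1],[0,0,50,0,1],[0,0,0,0,1]]' >/dev/null; python3 d.py .582 .376 .030; python3 - <<'E'
from h import *
import cv2
a=vision.get_image("side")[110:210,150:280,::-1];b=vision.get_image("top")[150:250,100:230,::-1]
cv2.imwrite("pics/s1.png",cv2.resize(np.hstack([a,b]),None,fx=3,fy=3,interpolation=cv2.INTER_CUBIC))
E
```

```text
t 1.73 p [0.5793 0.3758 0.1274] y [ 0.259  0.966 -0.006] z [-0.006 -0.005 -1.   ] open 0.0854 grip 0.0 F [-0.   0.4  0.4] q1 -38 q7 37
[0.582, 0.376, 0.03] [-3.1  1.5 97.4]
```

View pics/s1.png

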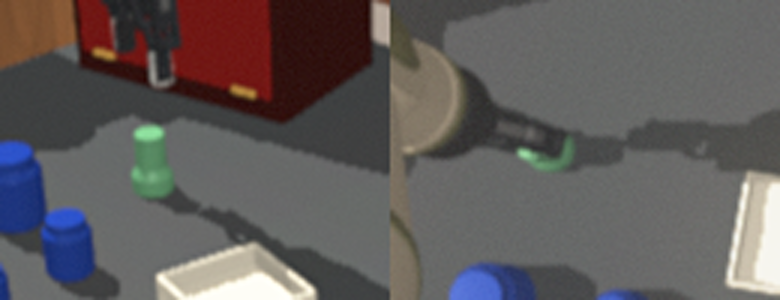

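The fingers straddle the stone: side-crop tips at (120,50) and (160,80), stone at (149,130). Descending.

```bash
python3 -m pendant '[[-1,0,30,0,1],[0,0,30,0,1],[0,0,20,0,1],[0,0,14,0,1],[0,0,0,0,1],[0,0,0,0,1]]' >/dev/null; python3 d.py .582 .376 .030
```

```text
t 2.58 p [0.583  0.3774 0.0382] y [0.259 0.966 0.001] z [ 0.001  0.001 -1.   ] open 0.0855 grip 0.0 F [-0.1  0.2  0.1] q1 -37 q7 37
[0.582, 0.376, 0.03] [ 0.6 -1.7  8.2]
```

```bash
python3 -m pendant '[[0,-1,8,0,1],[0,0,0,0,1],[0,0,0,0,0],[0,0,0,0,0],[0,0,0,0,0],[0,0,0,0,0],[0,0,0,0,0],[0,0,0,0,0]]' >/dev/null; python3 d.py; python3 -m pendant '[[0,0,-20,0,0],[0,0,-30,0,0],[0,0,-30,0,0],[0,0,0,0,0],[0,0,0,0,0]]' >/dev/null; python3 d.py .491 .136 .11
```

```text
t 3.58 p [0.5825 0.3765 0.0297] y [0.259 0.966 0.001] z [ 0.001  0.001 -1.   ] open 0.0309 grip 59.703880213201046 F [-0.3  1.1  5.4] q1 -37 q7 37
t 4.2 p [0.5818 0.3758 0.1091] y [ 0.259  0.966 -0.001] z [-0. -0. -1.] open 0.031 grip 59.613218335434794 F [ 0.6 -0.  -1.6] q1 -37 q7 37
[0.491, 0.136, 0.11] [  25.6 -255.1   -0.7]
```

```bash
python3 -m pendant '[[2,-20,0,0,0],[5,-45,0,0,0],[5,-45,0,0,0],[5,-45,0,0,0],[5,-45,0,0,0],[4,-40,0,0,0],[0,-15,0,0,0],[0,0,0,0,0]]' >/dev/null; python3 -m pendant '[[0,0,0,0,0],[0,0,0,0,0]]' >/dev/null;python3 d.py .491 .136 .0367;python3 - <<'E'
from h import *
import cv2
a=vision.get_image("side")[130:250,170:290,::-1];b=vision.get_image("top")[170:290,170:290,::-1]
cv2.imwrite("pics/s2.png",cv2.resize(np.hstack([a,b]),None,fx=3.3,fy=3.3,interpolation=cv2.INTER_CUBIC))
E
```

```text
t 5.45 p [0.4915 0.138  0.1091] y [0.257 0.966 0.001] z [ 0.     0.001 -1.   ] open 0.0312 grip 59.75519333034754 F [ 0.  -0.1 -1.7] q1 -20 q7 50
[0.491, 0.136, 0.0367] [-0.  -2.1 72.4]
```

View pics/s2.png

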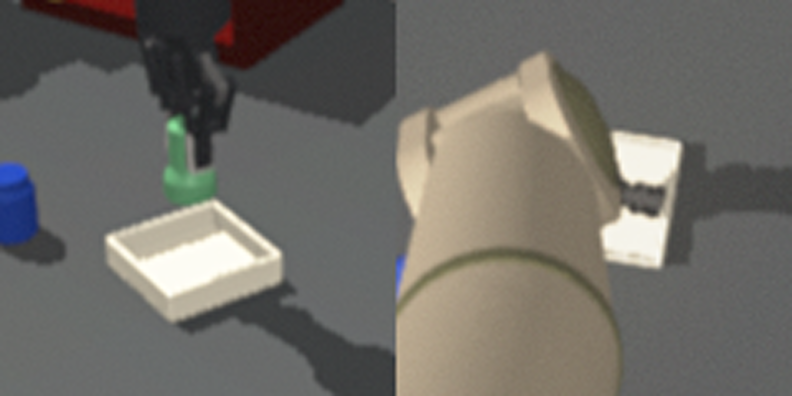

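The stone hangs over the dish: side crop foot at (190,195), dish centre about (195,255). Lowering it slowly.

```bash
python3 -m pendant '[[0,-2,25,0,0],[0,0,20,0,0],[0,0,12,0,0],[0,0,8,0,0],[0,0,4,0,0],[0,0,0,0,0],[0,0,0,0,0]]' >/dev/null; python3 d.py .491 .136 .036
```

```text
t 6.42 p [0.4908 0.1347 0.0407] y [0.259 0.966 0.   ] z [ 0.001  0.    -1.   ] open 0.0307 grip 59.73886608146131 F [ 0.5 -1.1 -1.5] q1 -21 q7 50
[0.491, 0.136, 0.036] [0.2 1.3 4.7]
```

```bash
python3 -m pendant '[[0,1,2,0,0],[0,0,1,0,0],[0,0,1,0,0],[0,0,0,0,0]]' >/dev/null; python3 d.py; python3 -m pendant '[[0,0,1,0,0],[0,0,0,0,0]]' >/dev/null; python3 d.py
```

```text
t 6.92 p [0.4908 0.1355 0.0362] y [ 0.259  0.966 -0.   ] z [-0. -0. -1.] open 0.0306 grip 59.73972170613706 F [-0.3 -0.3 -1.5] q1 -21 q7 50
t 7.17 p [0.4909 0.1356 0.0356] y [0.259 0.966 0.   ] z [ 0.  0. -1.] open 0.031 grip 60.503076519817114 F [-0.   0.9  4.6] q1 -21 q7 50
```

Contact shows as a +6 N change. Releasing and rising.

```bash
python3 -m pendant '[[0,0,0,0,0.7],[0,0,0,0,0.7],[0,0,0,0,0.7],[0,0,0,0,0.7],[0,0,-20,0,0.7],[0,0,-40,0,0.8],[0,0,-50,0,1],[0,0,-40,0,1]]' >/dev/null; python3 d.py .427 -.323 .186
```

```text
t 8.18 p [0.4908 0.1355 0.1871] y [0.259 0.966 0.   ] z [ 0.001  0.    -1.   ] open 0.0851 grip 0.0 F [ 0.7 -0.5 -0.4] q1 -20 q7 51
[0.427, -0.323, 0.186] [ -57.1 -459.4    1. ]
```

```bash
python3 -m pendant '[[-5,-45,0,0,1],[-7,-55,0,0,1],[-7,-55,0,0,1],[-7,-55,0,0,1],[-7,-55,0,0,1],[-7,-55,0,0,1],[-7,-55,0,0,1],[-7,-55,0,0,1]]' >/dev/null; python3 -m pendant '[[-3,-30,30,0,1],[0,0,40,0,1],[0,0,0,0,1],[0,0,0,0,1]]' >/dev/null;python3 d.py .427 -.323 .008;python3 - <<'E'
from h import *
import cv2
a=vision.get_image("side")[210:340,270:460,::-1];b=vision.get_image("top")[130:300,200:450,::-1]
c=np.zeros((600,790,3),np.uint8);a=cv2.resize(a,None,fx=2,fy=2);b=cv2.resize(b,None,fx=1.6,fy=1.6)
e=cv2.resize(vision.get_image("side")[150:230,190:270,::-1],None,fx=4,fy=4,interpolation=cv2.INTER_CUBIC)
c[:260,:380]=a;c[:272,385:785]=b;c[275:595,:320]=e
cv2.imwrite("pics/s3.png",c)
E
```

```text
t 9.68 p [ 0.4273 -0.3232  0.1161] y [0.258 0.966 0.   ] z [ 0. -0. -1.] open 0.0852 grip 0.0 F [0.1 0.7 0.6] q1 33 q7 103
[0.427, -0.323, 0.008] [  0.3   0.2 108.1]
```

View pics/s3.png

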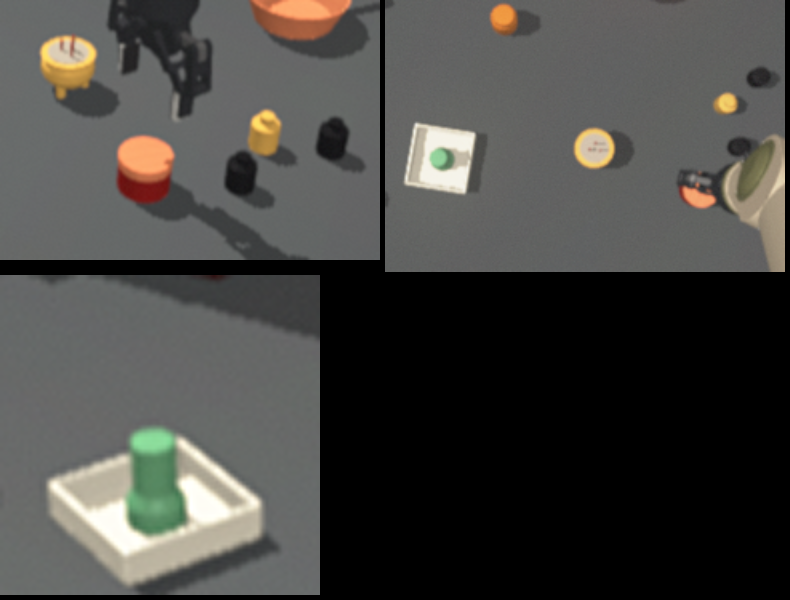

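The stone stands upright in the middle of the dish (crop (153,445), dish around it). The fingers straddle the tin at side crop (145,165). Descending on it.

```bash
python3 -m pendant '[[0,0,30,0,1],[0,0,40,0,1],[0,0,25,0,1],[0,0,10,0,1],[0,0,2,0,1],[0,0,0,0,1],[0,0,0,0,0],[0,0,0,0,0]]' >/dev/null; python3 -m pendant '[[0,0,0,0,0],[0,0,0,0,0],[0,0,0,0,0]]' >/dev/null; python3 d.py;  python3 -m pendant '[[0,0,-20,0,0],[0,0,-40,0,0],[0,0,-50,0,0],[0,0,-20,0,0],[0,0,0,0,0]]' >/dev/null; python3 d.py .6043 .1166 .138
```

```text
t 11.2 p [ 0.4272 -0.3237  0.0094] y [ 0.259  0.966 -0.   ] z [ 0.001 -0.001 -1.   ] open 0.0587 grip 62.63563871383667 F [-1.2  0.4 10.6] q1 32 q7 102
t 11.82 p [ 0.4274 -0.324   0.1399] y [ 0.259  0.966 -0.001] z [ 0.003 -0.002 -1.   ] open 0.0585 grip 65.03626227378845 F [ 0.5 -0.1 -3. ] q1 33 q7 103
[0.6043, 0.1166, 0.138] [-56.7 471.4   1.6]
```

```bash
python3 -m pendant '[[-3,25,0,0,0],[-6,50,0,0,0],[-6,50,0,0,0],[-6,50,0,0,0],[-6,50,0,0,0],[-6,50,0,0,0],[-6,50,0,0,0],[-6,50,0,0,0]]' >/dev/null; python3 -m pendant '[[-6,50,0,0,0],[-4,30,0,0,0],[-2,16,0,0,0],[0,0,0,0,0],[0,0,0,0,0],[0,0,0,0,0]]' >/dev/null;python3 d.py .6043 .1166 .0105
```

```text
t 13.57 p [0.6035 0.1149 0.1384] y [ 0.261  0.965 -0.001] z [-0.    -0.001 -1.   ] open 0.0589 grip 65.12755036354065 F [-0.3  0.2 -1.2] q1 -17 q7 60
[0.6043, 0.1166, 0.0105] [ -0.3   1.9 127.8]
```

```bash
python3 -m pendant '[[0,2,25,0,0],[0,0,40,0,0],[0,0,35,0,0],[0,0,15,0,0],[0,0,8,0,0],[0,0,2,0,0],[0,0,0,0,0],[0,0,0,0,0]]' >/dev/null;python3 d.py .6043 .1166 .0095
```

```text
t 14.57 p [0.6048 0.1188 0.0142] y [0.259 0.966 0.001] z [ 0.001  0.    -1.   ] open 0.0586 grip 65.12745380401611 F [ 0.   0.1 -3.7] q1 -17 q7 60
[0.6043, 0.1166, 0.0095] [-0.  -2.2  4.7]
```

```bash
python3 -m pendant '[[0,-2,2,0,0],[0,0,1,0,0],[0,0,1,0,0],[0,0,0,0,0]]' >/dev/null; python3 d.py; python3 -m pendant '[[0,0,1,0,0],[0,0,0,0,0]]' >/dev/null; python3 d.py
```

```text
t 15.07 p [0.6038 0.1166 0.0095] y [ 0.259  0.966 -0.   ] z [ 0. -0. -1.] open 0.0589 grip 65.79554915428162 F [-1.7 -0.4  2.9] q1 -17 q7 60
t 15.32 p [0.6038 0.1167 0.0095] y [0.259 0.966 0.   ] z [ 0.  0. -1.] open 0.059 grip 67.13425755500793 F [-3.9 -0.6 14.1] q1 -17 q7 60
```

On the table. Releasing, then going for the weight.

```bash
python3 -m pendant '[[0,0,-1,0,1],[0,0,0,0,1],[0,0,0,0,1],[0,0,0,0,1],[0,0,-20,0,1],[0,0,-50,0,1],[0,0,-50,0,1],[0,0,0,0,1]]' >/dev/null; python3 d.py .581 -.380 .13; python3 - <<'E'
from h import *
import cv2
b=vision.get_image("side")
cv2.imwrite("pics/s4raw.png",b[:,:,::-1])
E
```

```text
t 16.32 p [0.6061 0.1171 0.1345] y [0.259 0.966 0.004] z [ 0.008  0.002 -1.   ] open 0.0854 grip 0.0 F [-0.1 -0.2 -0. ] q1 -17 q7 60
[0.581, -0.38, 0.13] [-104.6 -486.6    3.3]
```

```bash
python3 -m pendant '[[-6,-26,0,0,1],[-11,-50,0,0,1],[-11,-50,0,0,1],[-11,-50,0,0,1],[-11,-50,0,0,1],[-11,-50,0,0,1],[-11,-50,0,0,1],[-11,-50,0,0,1]]' >/dev/null; python3 -m pendant '[[-11,-50,0,0,1],[-8,-40,0,0,1],[-4,-20,0,0,1],[0,0,30,0,1],[0,0,0,0,1],[0,0,0,0,1]]' >/dev/null;python3 d.py .581 -.380 .005;python3 - <<'E'
from h import *
import cv2
a=vision.get_image("side");b=vision.get_image("top")
r=lambda im,x,y,w,h,k:cv2.resize(im[y:y+h,x:x+w,::-1],None,fx=k,fy=k,interpolation=cv2.INTER_CUBIC)
c=np.zeros((600,800,3),np.uint8)
c[:300,:390]=r(a,340,220,130,100,3);c[:300,395:785]=r(b,350,140,130,100,3)
c[302:602,:390]=r(a,190,130,130,100,3)[:298];c[302:602,395:785]=r(b,195,160,130,100,3)[:298]
cv2.imwrite("pics/s5.png",c)
E
```

```text
t 18.12 p [ 0.581  -0.379   0.0997] y [0.257 0.966 0.001] z [-0.     0.001 -1.   ] open 0.0854 grip 0.0 F [0.9 0.2 0.5] q1 30 q7 102
[0.581, -0.38, 0.005] [-0.3 -1.  94.7]
```

View pics/s5.png

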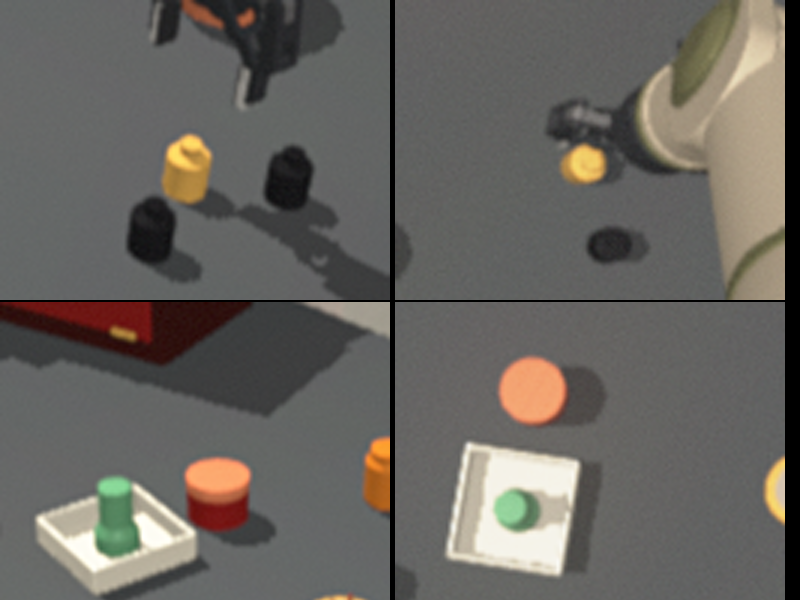

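The tin stands behind the dish at top crop (533,390), stone in the dish at (515,510). I'll check the fingers against the weight numerically, because the top view shows them further up than the weight.

```bash
python3 - <<'E'
from h import *
for n,X in(("top",[.581,-.379,.1]),("top",[.581,-.379,.2]),("top",[.58,-.381,.046]),("side",[.581,-.379,.1]),("side",[.58,-.381,.046]),("side",np.r_[.581,-.379,.113]+.05*np.array([.257,.966,0])),("side",np.r_[.581,-.379,.113]-.05*np.array([.257,.966,0]))):
    q=P(n)@np.r_[X,1];q=q[:2]/q[2]; o=(350,140) if n=="top" else (340,220); print(n,X,((q-o)*3+([395,0] if n=="top" else [0,0])).round())
X,e=tri(cr((138,88),195,160,3),cr((218,174),190,130,3));print("tin",X,e)
X,e=tri(cr((120,208-4),195,160,3),cr((115,484-302),190,130,3));print("stone",X,e)
E
```

```text
top [0.581, -0.379, 0.1] [607. 151.]
top [0.581, -0.379, 0.2] [645. 135.]
top [0.58, -0.381, 0.046] [591. 160.]
side [0.581, -0.379, 0.1] [199.  86.]
side [0.58, -0.381, 0.046] [191. 144.]
side [ 0.59385 -0.3307   0.113  ] [158.  39.]
side [ 0.56815 -0.4273   0.113  ] [248. 108.]
tin [0.60209801 0.1142755  0.04702082] [np.float64(0.04457215110207698), np.float64(0.026115791151202467)]
stone [0.48876484 0.12949938 0.07876658] [np.float64(0.9001635040608197), np.float64(0.5358935496184983)]
```

```bash
python3 -m pendant '[[0,-1,25,0,1],[0,0,30,0,1],[0,0,20,0,1],[0,0,10,0,1],[0,0,6,0,1],[0,0,0,0,1],[0,0,0,0,1]]' >/dev/null; python3 d.py .580 -.3805 .005
```

```text
t 19.1 p [ 0.5805 -0.3814  0.009 ] y [ 0.259  0.966 -0.   ] z [ 0.001 -0.001 -1.   ] open 0.0856 grip 0.0 F [-0.6 -0.1  0.2] q1 30 q7 101
[0.58, -0.3805, 0.005] [0.8 0.7 4. ]
```

```bash
python3 -m pendant '[[1,1,3,0,1],[0,0,0,0,0],[0,0,0,0,0],[0,0,0,0,0],[0,0,0,0,0],[0,0,0,0,0],[0,0,0,0,0],[0,0,0,0,0]]' >/dev/null; python3 d.py;  python3 -m pendant '[[0,0,-20,0,0],[0,0,-40,0,0],[0,0,-50,0,0],[0,0,-20,0,0],[0,0,0,0,0],[0,0,0,0,0]]' >/dev/null; python3 d.py .603 .1155 .136
```

```text
t 20.1 p [ 0.5796 -0.3799  0.0056] y [ 0.259  0.966 -0.   ] z [ 0. -0. -1.] open 0.0323 grip 60.054430877789855 F [-1.1  1.   5.4] q1 30 q7 101
t 20.85 p [ 0.5785 -0.3793  0.1337] y [0.259 0.966 0.001] z [-0.002  0.001 -1.   ] open 0.0326 grip 59.95522890938446 F [-0.2 -0.1 -2.1] q1 30 q7 102
[0.603, 0.1155, 0.136] [104.3 484.3  -1.8]
```

```bash
python3 -m pendant '[[5,24,0,0,0],[11,50,0,0,0],[11,50,0,0,0],[11,50,0,0,0],[11,50,0,0,0],[11,50,0,0,0],[11,50,0,0,0],[11,50,0,0,0]]' >/dev/null; python3 -m pendant '[[11,50,0,0,0],[7,35,0,0,0],[5,25,0,0,0],[0,0,0,0,0],[0,0,0,0,0],[0,0,0,0,0]]' >/dev/null;python3 d.py .603 .1155 .051
```

```text
t 22.6 p [0.6029 0.1137 0.1349] y [ 0.26   0.966 -0.001] z [-0.001 -0.001 -1.   ] open 0.0323 grip 60.07410684367642 F [-0.6 -0.9 -3.4] q1 -17 q7 60
[0.603, 0.1155, 0.051] [ 0.4  1.9 83.9]
```

```bash
python3 -m pendant '[[0,2,25,0,0],[0,0,25,0,0],[0,0,15,0,0],[0,0,8,0,0],[0,0,3,0,0],[0,0,0,0,0],[0,0,0,0,0],[0,0,0,0,0]]' >/dev/null;python3 d.py .603 .1155 .051;python3 - <<'E'
from h import *
import cv2
a=vision.get_image("side")
cv2.imwrite("pics/s6.png",cv2.resize(a[130:220,210:310,::-1],None,fx=5,fy=5,interpolation=cv2.INTER_CUBIC))
E
```

```text
t 23.6 p [0.604  0.1168 0.0598] y [0.259 0.966 0.   ] z [ 0.001  0.    -1.   ] open 0.0324 grip 60.077836455311626 F [ 0.1 -0.  -2.5] q1 -17 q7 60
[0.603, 0.1155, 0.051] [ 0.7 -1.5  8.8]
```

View pics/s6.png

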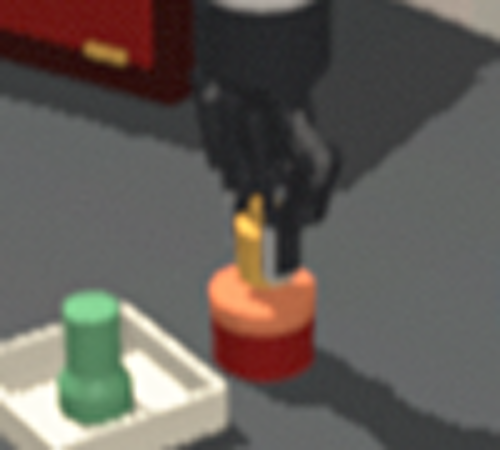

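The weight hovers just above the lid centre: its left edge at 237 puts its centre at about 266, and the lid centre is at (263,297). Setting it down.

```bash
python3 -m pendant '[[0,-1,4,0,0],[0,0,2,0,0],[0,0,1,0,0],[0,0,0,0,0],[0,0,0,0,0]]' >/dev/null; python3 d.py .603 .1155 .051; python3 -m pendant '[[0,0,1,0,0],[0,0,0,0,0]]' >/dev/null; python3 d.py
```

```text
t 24.27 p [0.6036 0.1158 0.0523] y [0.259 0.966 0.   ] z [ 0. -0. -1.] open 0.0325 grip 60.078800367191434 F [-0.8  0.2 -2.8] q1 -17 q7 60
[0.603, 0.1155, 0.051] [ 0.5 -0.4  1.3]
t 24.52 p [0.6035 0.1158 0.0513] y [ 0.259  0.966 -0.   ] z [ 0. -0. -1.] open 0.0321 grip 60.077715148217976 F [ 0.4  0.5 -2.9] q1 -17 q7 60
```

```bash
python3 -m pendant '[[0,0,1,0,0],[0,0,0,0,0],[0,0,0,0,0]]' >/dev/null; python3 d.py
```

```text
t 24.9 p [0.6036 0.1158 0.0506] y [0.259 0.966 0.   ] z [ 0.  0. -1.] open 0.0324 grip 60.636285392101854 F [-0.6  0.1  3.4] q1 -17 q7 60
```

```bash
python3 -m pendant '[[0,0,0,0,0.8],[0,0,0,0,0.8],[0,0,0,0,0.8],[0,0,0,0,0.8],[0,0,-20,0,0.9],[0,0,-40,0,1],[0,0,-40,0,1],[0,0,0,0,1]]' >/dev/null; python3 d.py .420 .30 .15
```

```text
t 25.9 p [0.6052 0.1161 0.1534] y [0.259 0.966 0.003] z [ 0.005  0.001 -1.   ] open 0.0856 grip 0.0 F [-0.1 -0.2 -0.3] q1 -17 q7 60
[0.42, 0.3, 0.15] [226.6 129.7   2.7]
```

```bash
python3 -m pendant '[[25,14,0,0,1],[45,26,0,0,1],[50,29,0,0,1],[50,29,0,0,1],[40,22,0,0,1],[17,10,0,0,1],[0,0,0,0,1],[0,0,0,0,1]]' >/dev/null; python3 d.py .420 .30 .10;python3 - <<'E'
from h import *
import cv2
a=vision.get_image("side");b=vision.get_image("top")
r=lambda im,x,y,w,h,k:cv2.resize(im[y:y+h,x:x+w,::-1],None,fx=k,fy=k,interpolation=cv2.INTER_CUBIC)
c=np.hstack([r(a,120,120,190,120,2.1),r(b,110,160,190,120,2.1)])
cv2.imwrite("pics/s7.png",c);print(c.shape)
X=[.42,.3,.01]
E
```

```text
t 26.9 p [0.4185 0.2992 0.1499] y [ 0.26   0.966 -0.001] z [-0.    -0.001 -1.   ] open 0.0854 grip 0.0 F [ 0.7 -0.1 -0.6] q1 -44 q7 36
[0.42, 0.3, 0.1] [-1.3  1.2 49.9]
(252, 798, 3)
```

View pics/s7.png

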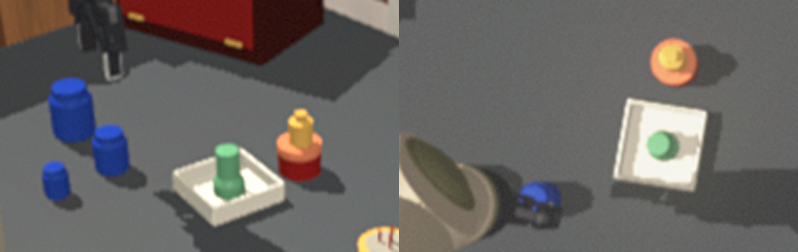

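The weight stands on the lid at side crop (300,130). The gripper is above the middle jar at (110,150). Descending.

```bash
python3 -m pendant '[[0,0,30,0,1],[0,0,40,0,1],[0,0,35,0,1],[0,0,18,0,1],[0,0,10,0,1],[0,0,4,0,1],[0,0,0,0,1],[0,0,0,0,1]]' >/dev/null; python3 d.py .420 .30 .008
```

```text
t 28.0 p [0.4183 0.3003 0.014 ] y [0.259 0.966 0.001] z [ 0.001  0.001 -1.   ] open 0.0856 grip 0.0 F [-0.  -0.4  0.8] q1 -43 q7 36
[0.42, 0.3, 0.008] [-1.7  0.2  6. ]
```

```bash
python3 -m pendant '[[-2,0,5,0,1],[0,0,0,0,1],[0,0,0,0,0],[0,0,0,0,0],[0,0,0,0,0],[0,0,0,0,0],[0,0,0,0,0],[0,0,0,0,0]]' >/dev/null; python3 d.py;  python3 -m pendant '[[0,0,-20,0,0],[0,0,-40,0,0],[0,0,-50,0,0],[0,0,-20,0,0],[0,0,0,0.1,0],[0,0,0,0.1,0]]' >/dev/null; python3 d.py .4726 .0286 .14
```

```text
t 29.0 p [0.4201 0.2999 0.0088] y [0.259 0.966 0.001] z [ 0.001  0.001 -1.   ] open 0.0468 grip 61.06754278331209 F [-0.1 -0.1  6.2] q1 -42 q7 36
t 29.75 p [0.4197 0.2994 0.1387] y [0.449 0.894 0.   ] z [ 0.  0. -1.] open 0.047 grip 62.23191726836376 F [ 0.1  0.1 -2.1] q1 -46 q7 28
[0.4726, 0.0286, 0.14] [-168.7 -218.3   -1.4]
```

```bash
python3 -m pendant '[[0,0,0,0.16,0],[0,0,0,0.16,0],[0,0,0,0.16,0],[0,0,0,0.16,0],[0,0,0,0.16,0],[0,0,0,0.16,0],[0,0,0,0.16,0],[0,0,0,0.15,0]]' >/dev/null; python3 -m pendant '[[0,0,0,0,0],[0,0,0,0,0]]' >/dev/null; python3 d.py .4726 .0286 .138
```

```text
t 31.0 p [0.4196 0.2995 0.1382] y [ 0.988 -0.157 -0.   ] z [-0. -0. -1.] open 0.047 grip 62.17332816857379 F [ 0.6  0.5 -1.9] q1 -61 q7 -22
[0.4726, 0.0286, 0.138] [-259.3   94.8    0.3]
```

```bash
python3 -m pendant '[[-20,7,0,0,0],[-40,15,0,0,0],[-45,16,0,0,0],[-45,16,0,0,0],[-45,16,0,0,0],[-40,15,0,0,0],[-24,10,0,0,0],[0,0,0,0,0]]' >/dev/null; python3 -m pendant '[[0,0,0,0,0],[0,0,0,0,0]]' >/dev/null; python3 d.py .4726 .0286 .0098;python3 - <<'E'
from h import *
import cv2
a=vision.get_image("side");b=vision.get_image("top")
r=lambda im,x,y,w,h,k:cv2.resize(im[y:y+h,x:x+w,::-1],None,fx=k,fy=k,interpolation=cv2.INTER_CUBIC)
c=np.hstack([r(a,190,100,130,160,3),r(b,190,150,130,160,3)])
cv2.imwrite("pics/s8.png",c)
E
```

```text
t 32.25 p [0.4719 0.0297 0.1382] y [ 0.987 -0.158 -0.   ] z [-0.  0. -1.] open 0.0466 grip 62.1069759700913 F [ 0.4  0.2 -2.1] q1 -27 q7 7
[0.4726, 0.0286, 0.0098] [ -1.    0.9 128.4]
```

View pics/s8.png

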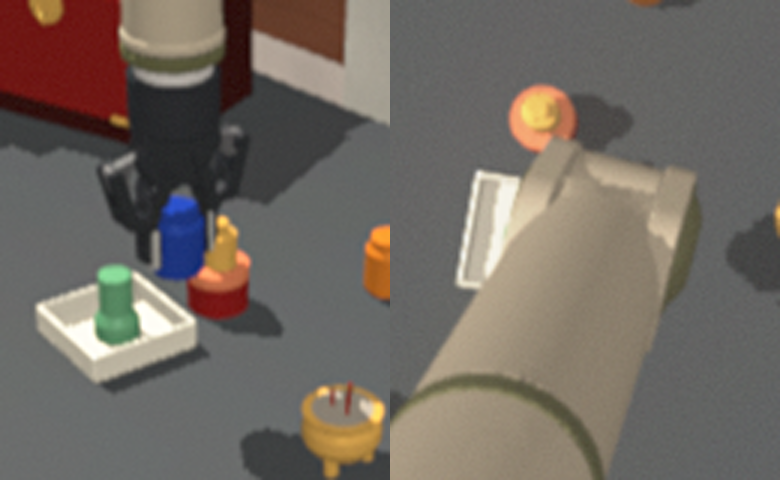

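The jar is held upright, side crop (180,235), and will come down right of the dish. The holder at (340,430) is clear. Lowering.

```bash
python3 -m pendant '[[-1,1,25,0,0],[0,0,40,0,0],[0,0,35,0,0],[0,0,15,0,0],[0,0,8,0,0],[0,0,2,0,0],[0,0,0,0,0],[0,0,0,0,0]]' >/dev/null;python3 d.py .4726 .0286 .0095
```

```text
t 33.35 p [0.4733 0.0277 0.0139] y [ 0.987 -0.16   0.001] z [ 0.001  0.    -1.   ] open 0.0468 grip 62.08421322342474 F [ 0.6  0.  -1.1] q1 -15 q7 15
[0.4726, 0.0286, 0.0095] [ 0.8 -0.8  4.4]
```

```bash
python3 -m pendant '[[0,0,2,0,0],[0,0,1,0,0],[0,0,1,0,0],[0,0,0,0,0],[0,0,0,0,0]]' >/dev/null; python3 d.py; python3 -m pendant '[[0,0,1,0,0],[0,0,0,0,0]]' >/dev/null; python3 d.py
```

```text
t 33.98 p [0.4729 0.0275 0.0093] y [ 0.987 -0.16  -0.   ] z [-0. -0. -1.] open 0.0468 grip 62.08418668771628 F [ 0.1 -0.4 -2. ] q1 -15 q7 15
t 34.23 p [0.473  0.0275 0.0087] y [ 0.987 -0.16   0.   ] z [ 0.  0. -1.] open 0.0466 grip 63.15691587456968 F [-1.6  0.5  6.7] q1 -14 q7 16
```

```bash
python3 -m pendant '[[0,0,0,0,1],[0,0,0,0,1],[0,0,0,0,1],[0,0,0,0,1],[0,0,-20,0,1],[0,0,-50,0,1],[0,0,-50,0,1],[0,0,-50,0,1]]' >/dev/null; python3 -m pendant '[[-40,0,0,0,1],[-50,0,0,0,1],[-50,0,0,0,1],[-50,0,0,0,1],[-50,0,0,0,1],[-50,0,0,0,1],[0,0,0,0,1],[0,0,0,0,1]]' >/dev/null; python3 d.py;python3 - <<'E'
from h import *
import cv2
a=vision.get_image("side");b=vision.get_image("top")
r=lambda im,x,y,w,h,k:cv2.resize(im[y:y+h,x:x+w,::-1],None,fx=k,fy=k,interpolation=cv2.INTER_CUBIC)
c=np.hstack([r(a,190,130,100,110,4),r(b,205,160,100,110,4)])
cv2.imwrite("pics/s9.png",c)
E
```

```text
t 36.23 p [ 0.4262 -0.2583  0.1781] y [ 0.987 -0.161 -0.001] z [-0.     0.001 -1.   ] open 0.0855 grip 0.0 F [ 0.2 -0.1  0.8] q1 5 q7 39
```

View pics/s9.png

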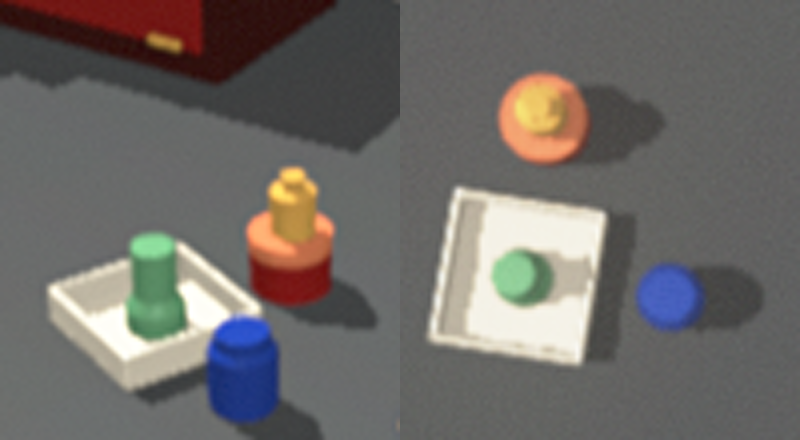

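Everything stands: stone in the dish (side 153,290), weight on the tin (291,205), blue jar right of the dish (243,370). A numeric check comes next.

```bash
python3 - <<'E'
from h import *
t=lambda u,v:cr((u-400,v),205,160,4);s=lambda u,v:cr((u,v),190,130,4)
cs=np.array([onz("top",t(*p),.028)[:2] for p in((457,187),(607,211),(582,365),(430,341))])
D=cs.mean(0);x=cs[0]+cs[1]-cs[2]-cs[3];x/=np.linalg.norm(x);y=np.array([-x[1],x[0]])
print(D,np.arctan2(x[1],x[0]))
for n,a,b,z in(("tin",t(544,118),s(290,240),.045),("wt",t(540,107),s(293,176),.091),("jar",t(668,295),s(241,330),.06),("stone",t(518,276),s(153,245),.072)):
    for X in(tri(a,b)[0],onz("top",a,z)): d=X[:2]-D;print(n,X.round(4),"dish xy",(d@x).round(4),(d@y).round(4))
E
```

```text
[0.49078109 0.13544054] -0.17333291701119732
tin [0.6026 0.1154 0.0398] dish xy 0.1136 -0.0004
tin [0.6019 0.1147 0.045 ] dish xy 0.1131 -0.0012
wt [0.6024 0.1117 0.094 ] dish xy 0.1141 -0.0041
wt [0.6029 0.112  0.091 ] dish xy 0.1145 -0.0037
jar [0.4735 0.0277 0.0615] dish xy 0.0016 -0.1091
jar [0.4738 0.0275 0.06  ] dish xy 0.0019 -0.1092
stone [0.4875 0.1301 0.0773] dish xy -0.0023 -0.0058
stone [0.4884 0.1303 0.072 ] dish xy -0.0015 -0.0055
```

```bash
python3 - <<'E'
from h import *
import cv2
from scipy.optimize import minimize
def mask(n,f):
    im=vision.get_image(n).astype(int);return f(im[...,0],im[...,1],im[...,2]).astype(np.uint8)
def rend(n,x,prof,z0,k=8,roi=None):
    M=P(n);m=np.zeros((roi[3]*k,roi[2]*k),np.uint8);a=np.linspace(0,2*np.pi,40)
    ring=lambda z,r:(lambda q:(q[:2]/q[2]).T)(M@np.c_[x[0]+r*np.cos(a),x[1]+r*np.sin(a),0*a+z+z0,0*a+1].T)
    for (za,ra),(zb,rb) in zip(prof,prof[1:]):
        h=cv2.convexHull(np.vstack([ring(za,ra),ring(zb,rb)]).astype(np.float32))[:,0]
        cv2.fillPoly(m,[(((h-roi[:2]+.5)*k)).round().astype(np.int32)],1)
    return cv2.resize(m.astype(np.float32),(roi[2],roi[3]),interpolation=cv2.INTER_AREA)
def fit(name,f,prof,z0,x0):
    for n in("top","side"):
        m=mask(n,f);q=P(n)@np.r_[x0,z0+.02,1];q=(q[:2]/q[2]).astype(int)-20;roi=(q[0],q[1],40,40)
        t=m[q[1]:q[1]+40,q[0]:q[0]+40]
        c=lambda x:((rend(n,x,prof,z0,8,roi)-t)**2).sum()
        r=minimize(c,x0,method="Nelder-Mead",options=dict(initial_simplex=[x0,[x0[0]+.008,x0[1]],[x0[0],x0[1]+.008]]))
        print(name,n,r.x.round(4),round(r.fun,1),t.sum())
fit("stone",lambda r,g,b:(g>r+25)&(g>b+15),[(0,.022),(.018,.022),(.028,.016),(.066,.016)],.006,[.49,.132])
fit("weight",lambda r,g,b:(r>b+60)&(g>.68*r),[(0,.017),(.034,.017),(.034,.009),(.046,.009)],.045,[.602,.115])
fit("tin+lid",lambda r,g,b:(r>b+40)&(r>g+30),[(0,.03),(.045,.03)],0,[.602,.115])
fit("jar",lambda r,g,b:(b>r+40),[(0,.024),(.046,.024),(.046,.019),(.06,.019)],0,[.473,.028])
E
```

```text
stone top [0.4916 0.1349] 42.7 148
stone side [0.4949 0.1415] 25.0 312
weight top [0.6056 0.1158] 20.9 165
weight side [0.6096 0.1201] 35.3 209
tin+lid top [0.6046 0.1172] 32.9 409
tin+lid side [0.6091 0.1227] 97.2 549
jar top [0.4737 0.028 ] 5.7 227
jar side [0.4769 0.0305] 18.4 422
```

The silhouette fits show every object within about 3 mm of its place. Handing in.

```bash
python3 -c "
from plant import bot
print(bot.finish_job())"
```

```text
the job is handed in; nothing more can be done
None
```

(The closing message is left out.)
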